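# Close and pin the filter-holder clamp

## Robot

A 6-joint arm with a two-finger parallel gripper is mounted at the origin on a cart in front of the work surface, level with it; the furniture and walls round the work are solid. World frame = base frame: x ahead of the robot, y to its left, z up, the work surface at z = 0. Lengths are in m, angles in rad, forces in N, time in s.
With the tool pointing down it reaches from about 0.375 to 0.925 m from the base axis. Payload 5.7 kg.
Tool frame: the origin (TCP) lies at the very end of the fingers, on their centre line; the grasp point (between the pads) lies 19 mm behind it (arm.tcp_to_grasp is the distance from the TCP to the grasp point, in m); z points along the fingers, y is the line along which they close (so a half turn about z gives the same grasp; the last joint's range is limited). The gripper opens to 88 mm and grips with 3 to 60 N. Pads are 20 mm wide; open, the fingers measure 115 mm over their backs; the gripper's body (75 mm by 178 mm) begins 61 mm behind the grasp point.
Start: joints at [-1.334, 0.359, 1.51, -0, 1.272, -0.115], TCP at [0.207, -0.563, 0.223] pointing down, gripper open.
Joint ranges: [-2.97, 2.97], [-1.01, 2.36], [0.21, 2.38], [-0.96, 4.11], [0.2, 2.71], [-2.98, 2.98]. Speed limits (rad/s): [2.39, 2.39, 3.14, 3.14, 3.14, 3.14].

## Interface

Orientations are given as a unit quaternion [x, y, z, w].
In Python, from cell import sensors, cams, close_job, arm gives the robot as it stands.
- The arm moves only by the tool servo_tool, never from a script. Its argument "deltas" is a list of rows, each a list of 2 entries, a list of its own where there are three numbers: the shift along the world's x, y, z in cm, then the turn, a rotation vector about the world's x, y, z in degrees. In form: [[[x, y, z], [wx, wy, wz]], ...]. A call has 1 to 5 rows; each row is the pose to reach, as a shift and turn from the pose commanded when the call began; what a row does not reach only later rows make up. A row lasts 1/10 s, in which the tool goes at most 50 mm and 8.59 degrees, less where a joint would pass 70% of its speed; a pose out of reach is approached as far as the arm can. A call with a gripper value outside its range is refused whole. "fingers" is the finger opening in cm, from 0 to 8.78, set as the call begins (left out, the last holds). The fingers move at their own pace and stop on an object; "squeeze" is the grip in N (left out, the last holds). Time passes only in rows, so rows that repeat a pose let the fingers close. It gives the time, the measured TCP pose, the force, the opening and the grip force at its end, in the units of the state.
- sensors.get_obs(): the state, without advancing time (a new reading comes with each control period).
- cams.snapshot(name): name is "scene" or "top" or "wrist"; returns a dict with "image" (384x512x3 uint8, red, green, blue), "fx", "fy", "cx", "cy" (pixels), "R" (3x3) and "t" (3): a world point X has camera coordinates R X + t. Camera axes: x right, y down, z forward; pixel columns grow to the right and rows downward; lengths in m; the calibration is good to about 2 mm. A picture is of the moment at which its call begins. There is no depth.
- close_job(): hands the job in; it is judged then, once.
The state is a dict: "t": time; "q": joint angles; "joint_velocities": joint speeds; "tau": joint torques, N m; "eef_pos": TCP position; "tcp_rot": TCP orientation; "force": force on the tool from outside, world axes, zero at the start; "wrist_torque": the same for the moment, N m; "grip_width": finger opening in m; "grasp_force": force on a finger pad.
Only numpy, scipy, OpenCV 4.12 (cv2) and the standard library are available. Lean on these libraries where they do the work, as an engineer would, in place of code of your own. Each camera call takes 0.05 s, during which the arm holds its last target. There are 200 camera calls.

## Task

Close the blue screw clamp on the filter holder: wind its crank down clockwise, for as many turns as it takes, until the cross hole in the brass collar is level and in line with the square locking bolt. Then slide the bolt by its red handle through the collar until it is fully home, so that the screw cannot work loose, and let go. Leave the other things on the bench undisturbed.

Things in the scene. Friction and masses are not known exactly. Their poses are not given: they have to be found in the camera images.
- clamp: Fixed bench clamp over a round filter holder with blue seal: grey base plate 190 x 130 mm, blue bridge (top 80 mm up) on two posts, vertical screw through its middle. Origin on the screw's axis at bench height; z up; x is the direction in which the bolt slides home. The bolt's guide is on the -x side (nearer the robot); a yellow witness mark is on the bridge on the +x side.
- guide (a point): Middle of the floor of the bolt's guide, a steel channel along the clamp's x from x = -118 to -21 mm, 24 mm wide over all; floor 98 mm, walls 107 mm above the bench, with a strap over each end (10 mm long, top 113 mm up).
- screw (a joint): Turn of the screw with brass collar and crank, rad, growing clockwise from above, 0 to 13.77; starts at 0.2 to 3.6. It sinks 10 mm a turn. At value q the crank points at yaw -q in the clamp's frame (0 = its +x). The hole is lined up only at 12.566: crank along +x over the yellow mark, straight away from the bolt, the plate just on the blue seal. It stays where left; about 1 N at the grip turns it.
- hole_place (a point): Fixed point of the clamp where the centre of the collar's cross hole must come: on the screw's axis, 102 mm above the bench, level with the bolt. Half a turn or a turn short, the hole is 5 or 10 mm too high and the collar blocks the bolt.
- crank_grip (a point): Middle of the crank's black upright grip, 20 mm thick, 36 mm tall. It spins freely on its pin, so it can be held at a fixed gripper heading and carried round. 45 mm from the screw's axis; 163 mm above the bench at q = 0, 143 mm lined up. The crank bar's top is 19 mm below this point; nothing on the clamp is higher than the grip.
- cross_hole (a point): Centre of the 11 x 11 mm square cross hole through the round brass collar (32 mm thick, 30 mm tall) on the screw's axis; 122 mm above the bench at q = 0, 102 mm lined up. The hole runs along the crank's direction.
- bolt: Loose steel bolt, 8 x 8 mm square, 95 mm long, lying in the guide with 0.75 mm play each side, tip tapered over 8 mm. Origin on its centre line (102 mm above the bench) under its handle, x to the tip, z up. It starts with its origin at x = -100 to -88 mm in the clamp's frame; fully home (handle on the front strap) at -39 mm. Greased: 1 to 6 N slides it; the taper corrects a collar up to about 0.15 rad out.
- bolt_handle (a point): Point in the bolt's red upright round handle, 14 mm thick, 126 mm above the bench, 24 mm above the bolt's centre line; the red part runs from 15 mm below to 10 mm above it. It can be taken from above across the clamp's y, fingertips no lower than 115 mm above the bench.
- bolt_tip (a point): Tip of the bolt, 65 mm ahead of its origin; at x = 26 mm in the clamp's frame when home, past the far side of the collar.
- beaker: Bystander: clear glass beaker, 70 mm wide, 86 mm tall; origin under its centre.
- wash_bottle: Bystander: clear bottle with red cap, 68 mm wide, 164 mm tall; origin under its centre.
- dish: Bystander: culture dish, 91 mm wide, 14 mm tall; origin under its centre.
- forceps: Bystander: steel forceps lying flat, 128 mm long; origin under its centre.
- marker: Bystander: white and blue marker pen lying down, 138 mm long; origin under its centre.
- tape: Bystander: roll of beige tape lying flat, 96 mm wide, 25 mm tall; origin under its centre.

How it is judged:
On the way, in this order (a step that is already met when the one before it is completed fails the run):
1. the screw is wound down until the cross hole is level and in line with the bolt, the bolt still back (value of joint screw between 12.216 and 12.916 rad and x of bolt_tip in the frame of clamp below -0.012 m), for 0.2 s.
2. the bolt is slid through the collar, fully home (value of joint screw between 12.366 and 12.766 rad and x of bolt_tip in the frame of clamp above 0.021 m), for 0.2 s.
At the end, for the whole second after the job is handed in: The screw stands lined up (12.566 rad within 0.2), the bolt's tip is more than 21 mm beyond the screw's axis in the clamp's x (26 mm is fully home), the bolt along x within 0.12 rad, and screw and bolt are at rest (all of step 2 and angle between the x axis of bolt and the x axis of clamp, either way round below 0.12 rad and linear speed of bolt below 0.02 m/s and velocity of joint screw between -0.1 and 0.1 rad/s); the robot touches nothing.
It fails at once if one of the bystanders is pushed more than 3 cm from its place (distance of any of beaker, wash_bottle, dish, forceps, marker, tape from where it was at the start of the episode above 0.03 m).
It also fails if it takes over 64 s, if anything falls off the work surface, if the arm or the gripper's body presses on something with over 40 N, if the wrist force passes 120 N, or if a joint passes its speed limit or range.

## Working session

There is one attempt and no reset: what is moved stays moved. The work goes in short steps, Python scripts to look and compute and a tool call to move; the robot and the scene stay as the last step left them, time stands still between calls to the robot, and variables do not carry over. Pictures are saved under pics/ and viewed, at most 10 in all, crops included, and the job is handed in when it is done.

Besides the shell and the picture viewer there is one more tool, called after "Request:" in YAML: its name, and indented under it one key for each argument. servo_tool: Moves the arm, as the interface text tells. Its arguments: {"type":"object","properties":{"deltas":{"type":"array"},"fingers":{"type":"number"},"squeeze":{"type":"number"}},"required":["deltas"]}

```bash
mkdir -p pics; cat > h.py <<'E'
import numpy as np, cv2
from cell import sensors, cams, close_job, arm
def snap(n,f=None):
    s=cams.snapshot(n)
    if f: cv2.imwrite('pics/'+f,cv2.cvtColor(s['image'],cv2.COLOR_RGB2BGR))
    return s
def ray(s,u,v,z):
    R=np.array(s['R']);t=np.array(s['t']);c=-R.T@t
    d=R.T@np.array([(u-s['cx'])/s['fx'],(v-s['cy'])/s['fy'],1]);return c+d*(z-c[2])/d[2]
def proj(s,X):
    p=np.array(s['R'])@np.array(X)+np.array(s['t']);return s['fx']*p[0]/p[2]+s['cx'],s['fy']*p[1]/p[2]+s['cy']
def blobs(s,lo,hi,amin=15):
    h=cv2.cvtColor(s['image'],cv2.COLOR_RGB2HSV);m=cv2.inRange(h,lo,hi)
    n,l,st,c=cv2.connectedComponentsWithStats(m)
    return [(c[i].round(1).tolist(),st[i].tolist()) for i in range(1,n) if st[i,4]>=amin]
E
python3 - <<'E'
from h import *
a=snap('top','top0.png');b=snap('scene','scene0.png')
im=[cv2.imread('pics/top0.png'),cv2.imread('pics/scene0.png')]
cv2.imwrite('pics/both.png',cv2.resize(np.vstack(im),(800,1200))[:0] if 0 else np.vstack([cv2.resize(i,(400,300)) for i in im]))
for n,s in(('top',a),('scene',b)):
    print(n,s['fx'],(-np.array(s['R']).T@s['t']).round(3))
    for nm,lo,hi in(('red',(0,130,80),(8,255,255)),('red2',(172,130,80),(180,255,255)),('yel',(22,130,120),(35,255,255)),('blue',(100,120,60),(125,255,255)),('brass',(14,90,80),(22,255,255))):print(nm,blobs(s,lo,hi))
E
```

```text
top 361.932379354113 [ 0.289 -0.103  1.287]
red [([418.9, 17.9], [411, 9, 17, 19, 208]), ([366.9, 37.1], [359, 33, 19, 7, 30]), ([372.1, 112.5], [370, 111, 5, 4, 15]), ([325.1, 158.1], [321, 153, 9, 11, 74])]
red2 [([7.6, 111.2], [0, 106, 17, 11, 96])]
yel []
blue [([213.0, 189.4], [205, 179, 17, 20, 205]), ([235.0, 197.7], [227, 187, 18, 18, 146]), ([456.5, 199.8], [447, 191, 20, 19, 121]), ([51.6, 227.8], [38, 207, 41, 50, 414]), ([367.6, 223.6], [362, 222, 13, 4, 28]), ([64.5, 251.8], [62, 250, 6, 4, 18])]
brass [([237.6, 86.8], [230, 79, 15, 12, 46]), ([269.3, 81.7], [265, 78, 10, 9, 66]), ([223.9, 189.7], [220, 187, 8, 5, 19]), ([488.7, 233.6], [474, 222, 28, 25, 448])]
scene 489.9074891895912 [-0.559 -0.709  0.873]
red [([437.1, 32.1], [431, 27, 13, 11, 121]), ([335.8, 176.0], [330, 171, 13, 11, 120]), ([200.4, 178.2], [198, 174, 6, 10, 42]), ([411.9, 179.5], [410, 176, 5, 8, 38]), ([371.4, 216.8], [357, 199, 34, 30, 418]), ([333.6, 235.0], [331, 232, 6, 9, 25]), ([420.7, 245.3], [416, 241, 11, 11, 63]), ([344.0, 257.4], [342, 247, 6, 25, 68]), ([397.6, 262.6], [393, 248, 11, 3
[... 551 characters left out ...]
0, 8, 49]), ([426.0, 26.1], [420, 21, 12, 11, 60]), ([98.1, 29.9], [89, 25, 19, 11, 115]), ([196.0, 75.7], [194, 73, 4, 7, 15]), ([465.6, 78.5], [458, 72, 16, 16, 111]), ([215.5, 91.4], [214, 89, 4, 5, 16]), ([196.5, 103.7], [195, 99, 4, 9, 17]), ([323.7, 115.0], [314, 98, 23, 41, 622]), ([18.7, 110.7], [16, 109, 6, 4, 15]), ([336.9, 150.4], [325, 127, 23, 37, 204]), ([505.5, 135.6], [503, 134, 6, 4, 18]), ([223.1, 171.4], [219, 166, 11, 10, 66]), ([399.4, 225.1], [390, 222, 19, 7, 93]), ([365.5, 233.2], [343, 229, 46, 11, 149]), ([395.5, 236.0], [392, 235, 7, 3, 15]), ([401.3, 244.5], [400, 240, 3, 9, 16]), ([385.9, 248.6], [374, 245, 23, 9, 139]), ([224.4, 312.7], [209, 301, 33, 23, 457])]
```

View pics/top0.png

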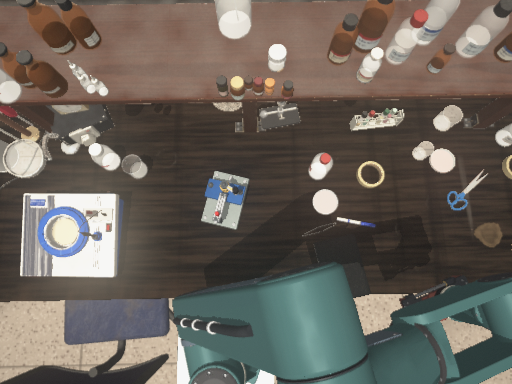

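View pics/scene0.png

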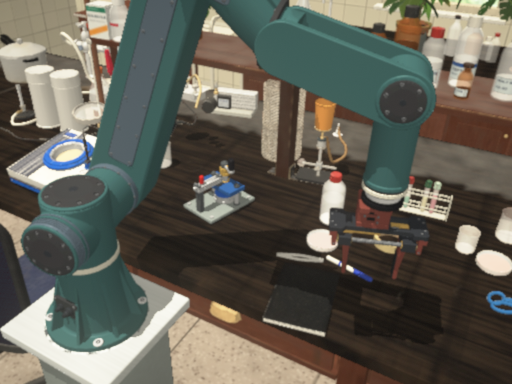

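```bash
python3 - <<'E'
from h import *
t=cv2.imread('pics/top0.png')[160:235,190:265];s=cv2.imread('pics/scene0.png')[150:225,175:262]
cv2.imwrite('pics/crop.png',np.hstack([cv2.resize(t,(390,390),interpolation=cv2.INTER_CUBIC),cv2.resize(s,(408,390),interpolation=cv2.INTER_CUBIC)]))
a=snap('top')
h=cv2.cvtColor(a['image'],cv2.COLOR_RGB2HSV)
# base plate corners from plate mask
m=cv2.inRange(a['image'],(115,115,115),(255,255,255));m[:165]=0;m[235:]=0;m[:,:195]=0;m[:,255:]=0
c=max(cv2.findContours(m,0,2)[0],key=cv2.contourArea);print(cv2.minAreaRect(c),cv2.boxPoints(cv2.minAreaRect(c)).tolist())
for u,v in cv2.boxPoints(cv2.minAreaRect(c)):print(ray(a,u,v,.01).round(3))
E
```

```text
((222.0882568359375, 209.14706420898438), (36.1378059387207, 32.25723648071289), 14.03624439239502) [[200.6470947265625, 220.41177368164062], [208.47061157226562, 189.11764526367188], [243.5294189453125, 197.88235473632812], [235.70590209960938, 229.17648315429688]]
[0.463 0.085 0.01 ]
[0.577 0.058 0.01 ]
[ 0.542 -0.068  0.01 ]
[ 0.43  -0.039  0.01 ]
```

View pics/crop.png

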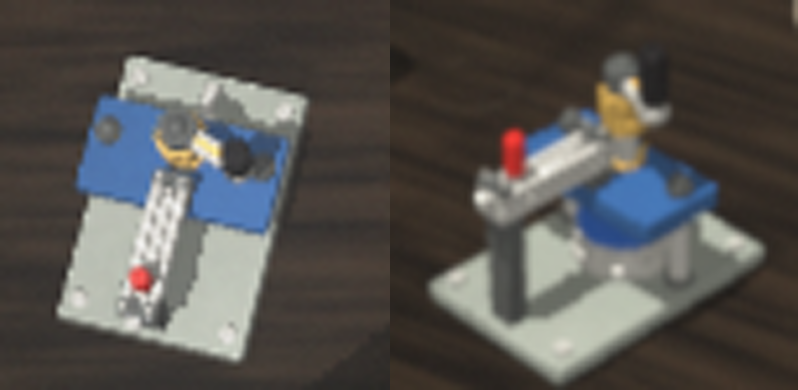

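```bash
python3 - <<'E'
from h import *
from scipy.spatial.transform import Rotation as R
a=snap('top')
C=[ray(a,190+u/5.2,160+v/5.2,.01) for u,v in((127,57),(307,98),(240,360),(57,318))]
d=(C[0]-C[3]+C[1]-C[2]);print(np.array(C).round(3),'yaw',np.degrees(np.arctan2(d[1],d[0])), np.linalg.norm(d/2))
P=lambda u,v,z:ray(a,190+u/5.2,160+v/5.2,z)
print('center',np.mean(C,0),'head',P(178,125,.175),'grip',P(238,150,.178),'handle',P(141,275,.136))
o=sensors.get_obs();print(o['t'],o['eef_pos'],R.from_quat(o['tcp_rot']).as_matrix().round(3))
for p in((.555,0,.17),(.44,.03,.13)):print(p,[np.round(proj(snap('scene'),p),1)])
E
```

```text
[[ 0.644  0.037  0.01 ]
 [ 0.612 -0.089  0.01 ]
 [ 0.43  -0.041  0.01 ]
 [ 0.461  0.084  0.01 ]] yaw -14.408613644653858 0.18895491541636644
center [ 0.53682615 -0.00225731  0.01      ] head [ 0.55502266 -0.01217057  0.175     ] grip [ 0.53821133 -0.04864539  0.178     ] handle [0.46954687 0.01367222 0.136     ]
0.2 [ 0.2066463  -0.56286214  0.22212878] [[ 0.939  0.345 -0.   ]
 [ 0.345 -0.939  0.001]
 [ 0.    -0.001 -1.   ]]
(0.555, 0, 0.17) [array([221. , 155.1])]
(0.44, 0.03, 0.13) [array([191.6, 180.4])]
```

Request:
servo_tool:
  deltas:
    - [[2.5,4.3,2],[0,0,-7]]
    - [[5,8.6,4],[0,0,-14]]
    - [[7.5,13,6],[0,0,-21]]
    - [[10,17.3,8],[0,0,-28]]
    - [[12.5,21.6,8],[0,0,-35]]
  fingers: 3.6
  squeeze: 15

```text
t: 0.8
eef_pos: [0.3259, -0.359, 0.3036]
tcp_rot: [0.991, -0.132, 0.001, 0.001]
force: [0.9, 0.3, -0.3]
grip_width: 0.0512
grasp_force: 0.0
```

Request:
servo_tool:
  deltas:
    - [[2.5,4.3,0],[0,0,0]]
    - [[5,8.6,0],[0,0,0]]
    - [[7.5,13,0],[0,0,0]]
    - [[10,17.3,0],[0,0,0]]
    - [[12.5,21.6,0],[0,0,0]]

```text
t: 1.3
eef_pos: [0.4502, -0.1416, 0.3016]
tcp_rot: [0.992, -0.129, 0.0, 0.0]
force: [0.3, 0.0, -0.5]
grip_width: 0.0362
grasp_force: 0.0
```

Request:
servo_tool:
  deltas:
    - [[2.5,4.3,0],[0,0,0]]
    - [[4,8,0],[0,0,0]]
    - [[4,10,0],[0,0,0]]
    - [[4,10,0],[0,0,0]]

```text
t: 1.7
eef_pos: [0.4896, -0.0409, 0.3012]
tcp_rot: [0.992, -0.127, -0.0, -0.0]
force: [-1.0, -0.8, -0.2]
grip_width: 0.036
grasp_force: 0.0
```

```bash
python3 - <<'E'
from h import *
from scipy.spatial.transform import Rotation as R
s=snap('wrist','w1.png');o=sensors.get_obs();print(o['t'],o['eef_pos'],R.from_quat(o['tcp_rot']).as_matrix().round(3),o['grip_width'],o['q'])
print(s['fx'],s['fy'],s['cx'],s['cy'],np.array(s['R']).tolist(),np.array(s['t']).tolist())
print('red',blobs(s,(0,130,60),(10,255,255),40),blobs(s,(172,130,60),(180,255,255),40))
print('yel',blobs(s,(20,120,100),(35,255,255),40))
E
```

```text
1.75 [ 0.48950613 -0.04251047  0.30129517] [[ 0.967 -0.253 -0.   ]
 [-0.253 -0.967 -0.   ]
 [-0.     0.    -1.   ]] 0.03559486445076267 [-2.27175555e-01  1.32640184e-01  1.62204290e+00 -1.82551158e-04
  1.38714339e+00  1.59991286e+00]
271.07557396007434 271.07557396007434 257.53406107939315 191.15190375645204 [[-0.2520738560244276, -0.9677079918812674, -0.00011643926418051445], [-0.9280593959447142, 0.24171188075885347, 0.283339238897036], [-0.274161501140678, 0.07153047706498189, -0.9590197402260019]] [0.08476108983371498, 0.40809741070925226, 0.6021719157962944]
red [([218.9, 198.8], [213, 192, 12, 15, 121]), ([210.7, 252.4], [196, 219, 31, 65, 1010]), ([304.3, 252.3], [289, 219, 30, 65, 1004]), ([21.8, 271.4], [0, 254, 48, 43, 1228]), ([490.8, 270.5], [468, 254, 44, 36, 1104]), ([30.2, 335.9], [0, 311, 66, 47, 2618]), ([207.0, 327.4], [202, 314, 12, 33, 275]), ([307.9, 327.2], [301, 314, 13, 33, 278]), ([482.7, 336.1], [449, 314, 63, 45, 2475])] []
yel [([220.0, 113.9], [209, 107, 21, 16, 68])]
```

View pics/w1.png

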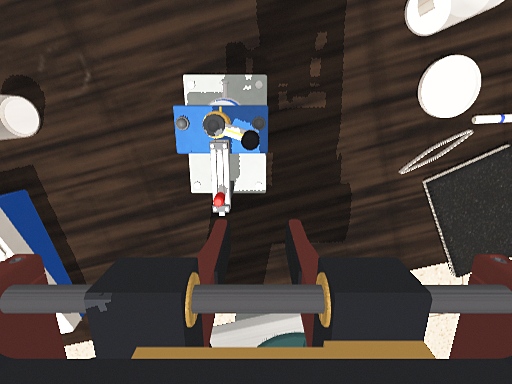

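```bash
python3 - <<'E'
from h import *
s=snap('wrist')
im=s['image'];h=cv2.cvtColor(im,cv2.COLOR_RGB2HSV)
m=cv2.inRange(h,(0,0,0),(180,255,45));m[:100]=0;m[165:]=0;m[:,:230]=0;m[:,275:]=0
n,l,st,c=cv2.connectedComponentsWithStats(m);print([(c[i].round(1),st[i]) for i in range(1,n) if st[i,4]>40])
G=ray(s,250,140,.177);H=ray(s,213,122,.17);B=ray(s,219.5,194,.136)
print('grip',G,'head',H,'handle',B)
ya=np.radians(-14.7);ex=np.array([np.cos(ya),np.sin(ya),0]);ey=np.array([-ex[1],ex[0],0])
for nm,p in(('G',G),('B',B)):print(nm,(p-H)@ex,(p-H)@ey)
w=(G-H);print('q',-np.arctan2(w@ey,w@ex), np.degrees(np.arctan2((H-B)[1],(H-B)[0])))
for nm,lo in(('plate corners',0),):
  C=[ray(s,u,v,.01) for u,v in((183,75),(267,74),(266,192),(191,192))];print(np.round(C,3)); d=C[1]-C[2];print(np.degrees(np.arctan2(d[1],d[0])));d=C[0]-C[1];print(np.degrees(np.arctan2(d[1],d[0]))-90)
E
```

```text
[(array([270.6, 127.5]), array([266, 100,   9,  65, 453], dtype=int32)), (array([248.3, 140.1]), array([240, 131,  17,  19, 260], dtype=int32))]
grip [ 0.53922343 -0.04660722  0.177     ] head [ 0.56628876 -0.0137129   0.17      ] handle [0.48046734 0.01007    0.136     ]
G -0.017832223569061677 -0.03868565352544205
B -0.08904738996612094 0.001226560630907629
q 2.002720397783314 -15.489156239934601
[[ 0.646  0.036  0.01 ]
 [ 0.614 -0.09   0.01 ]
 [ 0.431 -0.042  0.01 ]
 [ 0.464  0.085  0.01 ]]
-14.616566876590255
-14.02045037692048
```

```bash
python3 - <<'E'
from h import *
w=snap('wrist');t=snap('top')
def tri(a,b):
    A=[];y=[]
    for s,(u,v) in((t,a),(w,b)):
        R=np.array(s['R']);T=np.array(s['t'])
        for r,k in(((u-s['cx'])/s['fx'],0),((v-s['cy'])/s['fy'],1)):
            A.append(r*R[2]-R[k]);y.append(T[k]-r*T[2])
    x,res,_,_=np.linalg.lstsq(np.array(A),np.array(y),rcond=None);return x.round(4),res
f=lambda u,v:(190+u/5.2-.4,160+v/5.2-.4)
print('cam',-np.array(w['R']).T@w['t'])
print('head',tri(f(178,125),(213,124)),'grip',tri(f(238,153),(249.5,140)),'handle',tri(f(141,275),(219,196)))
for z in(.125,.145,.165,.18):print(z,ray(t,*f(178,125),z),ray(w,213,124,z),ray(w,219,196,z))
E
```

```text
cam [ 0.56499857 -0.06223831  0.46201942]
head (array([ 0.5645, -0.0087,  0.14  ]), array([9.87720983e-07])) grip (array([ 0.5389, -0.047 ,  0.1724]), array([6.90468166e-09])) handle (array([0.4735, 0.0157, 0.1173]), array([2.86806939e-06]))
0.125 [ 0.56836539 -0.00675134  0.125     ] [ 0.56429327 -0.00687503  0.125     ] [0.4752458  0.01284992 0.125     ]
0.145 [ 0.56355563 -0.00841316  0.145     ] [ 0.56433512 -0.0101605   0.145     ] [0.48057207 0.0083939  0.145     ]
0.165 [ 0.55874586 -0.01007498  0.165     ] [ 0.56437698 -0.01344596  0.165     ] [0.48589833 0.00393788 0.165     ]
0.18 [ 0.55513854 -0.01132135  0.18      ] [ 0.56440837 -0.01591006  0.18      ] [0.48989303 0.00059587 0.18      ]
```

Request:
servo_tool:
  deltas:
    - [[2.5,-0.3,-2],[0,0,0]]
    - [[5,-0.4,-5],[0,0,0]]
    - [[5,-0.4,-8],[0,0,0]]
    - [[5,-0.4,-11],[0,0,0]]
    - [[5,-0.4,-11],[0,0,0]]

```text
t: 2.4
eef_pos: [0.5364, -0.0483, 0.1876]
tcp_rot: [0.991, -0.13, -0.004, -0.0]
force: [-0.3, 0.4, -0.2]
grip_width: 0.0362
grasp_force: 0.0
```

```bash
python3 - <<'E'
from h import *
s=snap('wrist','w2.png');o=sensors.get_obs();print(o['t'],o['eef_pos'])
print(proj(s,o['eef_pos']),proj(s,[.539,-.047,.178]),proj(s,[.564,-.0095,.145]))
E
```

```text
2.45 [ 0.53792737 -0.04842192  0.18990727]
(np.float64(258.5398383083055), np.float64(235.57617917914453)) (np.float64(256.0350081242201), np.float64(226.8694314778852)) (np.float64(201.6168370101598), np.float64(192.3108027375063))
```

View pics/w2.png

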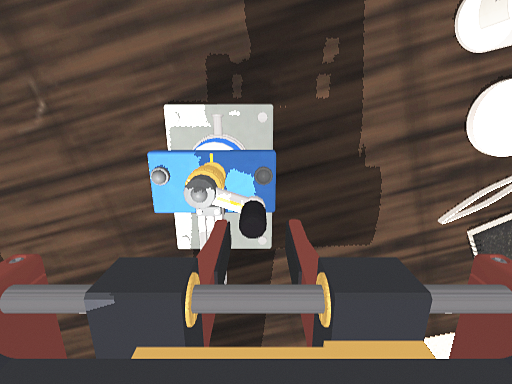

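Request:
servo_tool:
  deltas:
    - [[0.1,0.2,-1.5],[0,0,0]]
    - [[0.1,0.2,-3],[0,0,0]]
    - [[0.1,0.2,-4.3],[0,0,0]]
    - [[0.1,0.2,-4.3],[0,0,0]]

```text
t: 2.85
eef_pos: [0.5402, -0.0459, 0.1482]
tcp_rot: [0.992, -0.13, -0.0, -0.0]
force: [0.3, 0.1, -0.4]
grip_width: 0.0358
grasp_force: 0.0
```

Request:
servo_tool:
  deltas:
    - [[0,0,0],[0,0,0]]
    - [[0,0,0],[0,0,0]]
    - [[0,0,0],[0,0,0]]
    - [[0,0,0],[0,0,0]]
  fingers: 1.5
  squeeze: 15

```text
t: 3.25
eef_pos: [0.5413, -0.0458, 0.1493]
tcp_rot: [0.992, -0.129, 0.001, 0.0]
force: [-0.9, -0.8, 3.9]
grip_width: 0.0197
grasp_force: 15.0
```

```bash
python3 - <<'E'
from h import *
o=sensors.get_obs();print(o['t'],o['eef_pos'],o['force'],o['grip_width'],o['grasp_force'])
H=np.array([.564,-.0095]);p=np.array(o['eef_pos'][:2]);d=p-H;th=np.degrees(np.arctan2(d[1],d[0]));print(np.hypot(*d),th,'q',-np.radians(th+14.65))
for k in range(0,51):  # path deltas, radius toward 45mm, 20 deg a row
    a=np.radians(th-15*k);x=H+.045*np.array([np.cos(a),np.sin(a)])-p
    print(k*15,(x*100).round(2),round(-15*k/360,2),end=' | ')
    if k%4==3:print()
E
```

```text
3.25 [ 0.54129075 -0.04581705  0.14927687] [-0.89928767 -0.82798859  3.86350803] 0.0196703546468285 15.000697023351677
0.042832677091212655 -122.0179732157563 q 1.8739246438080315
0 [-0.11 -0.18] 0.0 | 15 [-1.02  0.56] -0.04 | 30 [-1.7   1.52] -0.08 | 45 [-2.11  2.62] -0.12 | 
60 [-2.23  3.79] -0.17 | 75 [-2.03  4.95] -0.21 | 90 [-1.54  6.02] -0.25 | 105 [-0.8   6.92] -0.29 | 
120 [0.16 7.61] -0.33 | 135 [1.26 8.02] -0.38 | 150 [2.43 8.13] -0.42 | 165 [3.59 7.93] -0.46 | 
180 [4.66 7.45] -0.5 | 195 [5.56 6.7 ] -0.54 | 210 [6.24 5.74] -0.58 | 225 [6.66 4.64] -0.62 | 
240 [6.77 3.47] -0.67 | 255 [6.57 2.31] -0.71 | 270 [6.09 1.25] -0.75 | 285 [5.34 0.34] -0.79 | 
300 [ 4.38 -0.34] -0.83 | 315 [ 3.28 -0.75] -0.88 | 330 [ 2.11 -0.87] -0.92 | 345 [ 0.95 -0.67] -0.96 | 
360 [-0.11 -0.18] -1.0 | 375 [-1.02  0.56] -1.04 | 390 [-1.7   1.52] -1.08 | 405 [-2.11  2.62] -1.12 | 
420 [-2.23  3.79] -1.17 | 435 [-2.03  4.95] -1.21 | 450 [-1.54  6.02] -1.25 | 465 [-0.8   6.92] -1.29 | 
480 [0.16 7.61] -1.33 | 495 [1.26 8.02] -1.38 | 510 [2.43 8.13] -1.42 | 525 [3.59 7.93] -1.46 | 
540 [4.66 7.45] -1.5 | 555 [5.56 6.7 ] -1.54 | 570 [6.24 5.74] -1.58 | 585 [6.66 4.64] -1.62 | 
600 [6.77 3.47] -1.67 | 615 [6.57 2.31] -1.71 | 630 [6.09 1.25] -1.75 | 645 [5.34 0.34] -1.79 | 
660 [ 4.38 -0.34] -1.83 | 675 [ 3.28 -0.75] -1.88 | 690 [ 2.11 -0.87] -1.92 | 705 [ 0.95 -0.67] -1.96 | 
720 [-0.11 -0.18] -2.0 | 735 [-1.02  0.56] -2.04 | 750 [-1.7   1.52] -2.08 |
```

Request:
servo_tool:
  deltas:
    - [[-0.9,0.6,-0.04],[0,0,0]]
    - [[-1.6,1.6,-0.08],[0,0,0]]
    - [[-2.0,2.7,-0.12],[0,0,0]]
    - [[-2.1,3.9,-0.17],[0,0,0]]
    - [[-1.9,5.0,-0.21],[0,0,0]]

```text
t: 3.75
eef_pos: [0.5223, 0.0054, 0.1469]
tcp_rot: [0.992, -0.129, 0.001, 0.0]
force: [3.7, -2.4, 4.9]
grip_width: 0.0196
grasp_force: 15.0
```

```bash
python3 - <<'E'
from h import *
s=snap('wrist','w3.png');o=sensors.get_obs();print(o['t'],o['eef_pos'],o['force'],o['grip_width'],o['grasp_force'])
H=np.array([.564,-.0095]);p=np.array(o['eef_pos'][:2]);d=p-H;th=np.degrees(np.arctan2(d[1],d[0]));print(np.hypot(*d),th)
E
```

```text
3.8 [0.52287469 0.00670417 0.14689768] [ 4.16860942 -0.59067854  6.59541952] 0.019477314245547002 15.00163983902894
0.044202556533289195 158.49459469222543
```

View pics/w3.png

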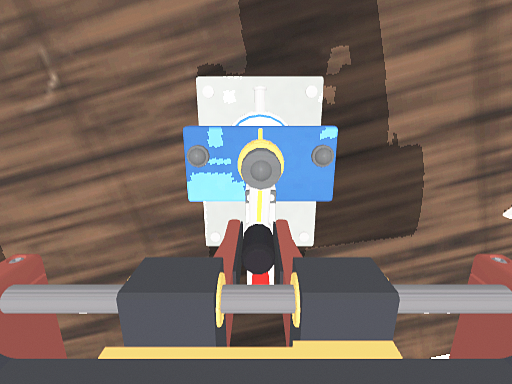

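```bash
cat > tab.py <<'E'
from h import *
import sys
H=np.array([float(sys.argv[1]),float(sys.argv[2])]);st=float(sys.argv[3]);n=int(sys.argv[4])
o=sensors.get_obs();p=np.array(o['eef_pos'][:2]);d=p-H;th=np.degrees(np.arctan2(d[1],d[0]))
print(o['t'],o['eef_pos'],'r',np.hypot(*d),'ang',th,'f',o['force'])
P=lambda k:H+.045*np.array([np.cos(np.radians(th-k)),np.sin(np.radians(th-k))])
for c in range(n):
    b=p if c==0 else P(c*5*st)
    print([[*((P((c*5+i)*st)-b)*100).round(2),round(-i*st/360,2)] for i in range(1,6)])
E
python3 tab.py .5645 -.0095 18 4
```

```text
3.8 [0.52287469 0.00670417 0.14689768] r 0.04466812410099253 ang 158.72970711239867 f [ 4.16860942 -0.59067854  6.59541952]
[[np.float64(0.68), np.float64(1.23), -0.05], [np.float64(1.73), np.float64(2.17), -0.1], [np.float64(3.02), np.float64(2.73), -0.15], [np.float64(4.42), np.float64(2.87), -0.2], [np.float64(5.79), np.float64(2.57), -0.25]]
[[np.float64(1.22), np.float64(-0.71), -0.05], [np.float64(2.15), np.float64(-1.76), -0.1], [np.float64(2.72), np.float64(-3.05), -0.15], [np.float64(2.86), np.float64(-4.45), -0.2], [np.float64(2.56), np.float64(-5.83), -0.25]]
[[np.float64(-0.71), np.float64(-1.22), -0.05], [np.float64(-1.76), np.float64(-2.15), -0.1], [np.float64(-3.05), np.float64(-2.72), -0.15], [np.float64(-4.45), np.float64(-2.86), -0.2], [np.float64(-5.83), np.float64(-2.56), -0.25]]
[[np.float64(-1.22), np.float64(0.71), -0.05], [np.float64(-2.15), np.float64(1.76), -0.1], [np.float64(-2.72), np.float64(3.05), -0.15], [np.float64(-2.86), np.float64(4.45), -0.2], [np.float64(-2.56), np.float64(5.83), -0.25]]
```

Request:
servo_tool:
  deltas:
    - [[0.7,1.2,-0.04],[0,0,0]]
    - [[1.7,2.2,-0.08],[0,0,0]]
    - [[3.0,2.7,-0.12],[0,0,0]]
    - [[4.4,2.9,-0.17],[0,0,0]]
    - [[5.8,2.6,-0.22],[0,0,0]]

```text
t: 4.3
eef_pos: [0.5797, 0.0342, 0.1448]
tcp_rot: [0.992, -0.129, -0.0, -0.002]
force: [1.9, 7.0, 7.4]
grip_width: 0.0195
grasp_force: 15.0
```

Request:
servo_tool:
  deltas:
    - [[1.2,-0.7,-0.05],[0,0,0]]
    - [[2.15,-1.75,-0.1],[0,0,0]]
    - [[2.7,-3.05,-0.15],[0,0,0]]
    - [[2.85,-4.45,-0.2],[0,0,0]]
    - [[2.55,-5.8,-0.25],[0,0,0]]

```text
t: 4.8
eef_pos: [0.6069, -0.0273, 0.142]
tcp_rot: [0.992, -0.129, 0.001, -0.0]
force: [2.1, -0.4, 4.9]
grip_width: 0.02
grasp_force: 15.0
```

```bash
python3 tab.py .5645 -.0095 18 1
```

```text
4.8 [ 0.6068858  -0.02725933  0.14202313] r 0.04595595685309814 ang -22.733309371451067 f [ 2.07787885 -0.41544321  4.94580019]
[[np.float64(-0.83), np.float64(-1.16), -0.05], [np.float64(-1.9), np.float64(-2.07), -0.1], [np.float64(-3.21), np.float64(-2.6), -0.15], [np.float64(-4.61), np.float64(-2.71), -0.2], [np.float64(-5.98), np.float64(-2.37), -0.25]]
```

Request:
servo_tool:
  deltas:
    - [[-0.75,-1.2,-0.05],[0,0,0]]
    - [[-1.8,-2.1,-0.1],[0,0,0]]
    - [[-3.1,-2.65,-0.15],[0,0,0]]
    - [[-4.5,-2.8,-0.2],[0,0,0]]
    - [[-5.9,-2.5,-0.25],[0,0,0]]

```text
t: 5.3
eef_pos: [0.5456, -0.05, 0.139]
tcp_rot: [0.992, -0.13, -0.0, -0.002]
force: [5.0, 10.6, 1.6]
grip_width: 0.0197
grasp_force: 15.0
```

Request:
servo_tool:
  deltas:
    - [[-1.2,0.7,-0.05],[0,0,0]]
    - [[-2.15,1.75,-0.1],[0,0,0]]
    - [[-2.7,3.05,-0.15],[0,0,0]]
    - [[-2.85,4.45,-0.2],[0,0,0]]
    - [[-2.55,5.8,-0.25],[0,0,0]]

```text
t: 5.8
eef_pos: [0.5221, 0.0062, 0.137]
tcp_rot: [0.992, -0.129, 0.002, 0.0]
force: [7.4, -3.1, 0.7]
grip_width: 0.02
grasp_force: 15.0
```

```bash
python3 tab.py .5645 -.0095 18 2
```

```text
5.8 [0.5221445  0.00617818 0.13698308] r 0.04516407144432482 ang 159.68762123591878 f [ 7.39471678 -3.14691427  0.65179043]
[[np.float64(0.7), np.float64(1.22), -0.05], [np.float64(1.74), np.float64(2.18), -0.1], [np.float64(3.02), np.float64(2.76), -0.15], [np.float64(4.42), np.float64(2.93), -0.2], [np.float64(5.8), np.float64(2.65), -0.25]]
[[np.float64(1.23), np.float64(-0.69), -0.05], [np.float64(2.18), np.float64(-1.72), -0.1], [np.float64(2.77), np.float64(-3.0), -0.15], [np.float64(2.93), np.float64(-4.4), -0.2], [np.float64(2.66), np.float64(-5.78), -0.25]]
```

Request:
servo_tool:
  deltas:
    - [[0.75,1.2,-0.05],[0,0,0]]
    - [[1.8,2.2,-0.1],[0,0,0]]
    - [[3.1,2.75,-0.15],[0,0,0]]
    - [[4.5,2.9,-0.2],[0,0,0]]
    - [[5.85,2.65,-0.25],[0,0,0]]

```text
t: 6.3
eef_pos: [0.5791, 0.0348, 0.1347]
tcp_rot: [0.992, -0.129, -0.001, -0.001]
force: [0.9, 4.5, 7.7]
grip_width: 0.0193
grasp_force: 15.0
```

Request:
servo_tool:
  deltas:
    - [[1.15,-0.6,-0.05],[0,0,0]]
    - [[2.0,-1.5,-0.09],[0,0,0]]
    - [[2.6,-2.6,-0.13],[0,0,0]]
    - [[2.85,-3.8,-0.17],[0,0,0]]
    - [[2.75,-4.9,-0.2],[0,0,0]]

```text
t: 6.8
eef_pos: [0.6095, -0.0167, 0.1328]
tcp_rot: [0.992, -0.129, 0.002, -0.0]
force: [6.7, 0.4, 2.5]
grip_width: 0.0194
grasp_force: 15.0
```

Request:
servo_tool:
  deltas:
    - [[0,0,0],[0,0,0]]
    - [[0,0,0],[0,0,0]]

```text
t: 7.0
eef_pos: [0.6091, -0.0176, 0.1328]
tcp_rot: [0.992, -0.129, 0.002, 0.001]
force: [6.8, -2.9, 2.7]
grip_width: 0.0196
grasp_force: 15.0
```

```bash
python3 tab.py .5648 -.0090 2 1; python3 - <<'E'
from h import *
s=snap('wrist','w4.png')
cv2.imwrite('pics/w4c.png',cv2.resize(cv2.imread('pics/w4.png')[60:330,150:370],(652,600)[:2] if 0 else (489,600),interpolation=cv2.INTER_CUBIC))
E
```

```text
7.0 [ 0.60912757 -0.01764737  0.13275559] r 0.04516315758257371 ang -11.038553723158254 f [ 6.81232703 -2.87079385  2.66022517]
[[np.float64(-0.05), np.float64(-0.15), -0.01], [np.float64(-0.09), np.float64(-0.3), -0.01], [np.float64(-0.13), np.float64(-0.45), -0.02], [np.float64(-0.18), np.float64(-0.6), -0.02], [np.float64(-0.23), np.float64(-0.75), -0.03]]
```

View pics/w4c.png

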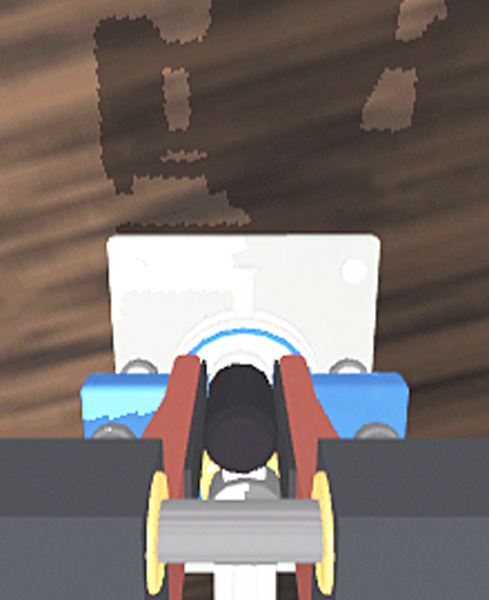

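```bash
python3 - <<'E'
import numpy as np
from scipy.optimize import least_squares
P=np.array([(.5229,.0067),(.5797,.0342),(.6069,-.0273),(.5456,-.0500),(.5221,.0062),(.5791,.0348),(.6091,-.0176)])
for f in(0,1):
    r=least_squares(lambda c:np.hypot(*(P-c[:2]).T)-(c[2] if f else .045),[.565,-.009,.045]);c=r.x
    d=P[-1]-c[:2];t=np.degrees(np.arctan2(d[1],d[0]));print(c.round(4),(r.fun*1e3).round(1),t)
    a=np.radians(-14.65);print('need cm',((c[:2]+.045*np.array([np.cos(a),np.sin(a)])-P[-1])*100).round(2))
E
```

```text
[ 0.5652 -0.0086  0.045 ] [-0.1  0.2  0.7  0.8  0.5  0.6 -0.1] -11.53985067953287
need cm [-0.04 -0.24]
[ 0.5651 -0.0088  0.0454] [-0.4 -0.   0.3  0.2  0.2  0.4 -0.6] -11.354575624315236
need cm [-0.04 -0.26]
```

Request:
servo_tool:
  deltas:
    - [[0,-0.12,0],[0,0,0]]
    - [[-0.05,-0.25,0],[0,0,0]]
    - [[-0.05,-0.25,0],[0,0,0]]
    - [[-0.05,-0.25,0],[0,0,0]]

```text
t: 7.45
eef_pos: [0.6087, -0.0195, 0.1327]
tcp_rot: [0.992, -0.129, 0.002, 0.0]
force: [7.5, -1.4, 2.8]
grip_width: 0.0192
grasp_force: 15.0
```

Request:
servo_tool:
  deltas:
    - [[0,0,0],[0,0,0]]
    - [[0,0,0],[0,0,0]]
    - [[0,0,0],[0,0,0]]
    - [[0,0,2],[0,0,0]]
    - [[0,0,5],[0,0,0]]
  fingers: 3.4

```text
t: 7.95
eef_pos: [0.6032, -0.0189, 0.18]
tcp_rot: [0.992, -0.129, -0.004, -0.0]
force: [-0.1, -1.6, -0.4]
grip_width: 0.0337
grasp_force: 0.0
```

Request:
servo_tool:
  deltas:
    - [[-3,0.8,4],[0,0,0]]
    - [[-7,1.8,7],[0,0,0]]
    - [[-9,2.4,8],[0,0,0]]
    - [[-9,2.4,8],[0,0,0]]

```text
t: 8.35
eef_pos: [0.5136, 0.0055, 0.2636]
tcp_rot: [0.992, -0.129, 0.0, -0.0]
force: [0.8, -1.3, -0.5]
grip_width: 0.0343
grasp_force: 0.0
```

```bash
python3 - <<'E'
from h import *
s=snap('wrist','w5.png');o=sensors.get_obs();print(o['t'],o['eef_pos'])
cv2.imwrite('pics/w5c.png',cv2.resize(cv2.imread('pics/w5.png')[40:260,140:380],(720,600)[:2] if 0 else (654,600),interpolation=cv2.INTER_CUBIC))
print(blobs(s,(0,130,60),(10,255,255),40))
E
```

```text
8.4 [0.5150933  0.00495201 0.26263727]
[([257.8, 217.8], [252, 210, 12, 17, 151]), ([212.9, 252.1], [199, 219, 30, 65, 971]), ([302.1, 251.9], [287, 219, 30, 65, 984]), ([21.9, 271.4], [0, 254, 48, 43, 1225]), ([490.7, 270.5], [468, 254, 44, 36, 1115]), ([30.1, 335.8], [0, 311, 66, 47, 2604]), ([209.8, 327.0], [205, 314, 13, 33, 267]), ([305.3, 326.8], [298, 314, 13, 33, 265]), ([482.6, 336.1], [449, 314, 63, 45, 2481])]
```

View pics/w5c.png

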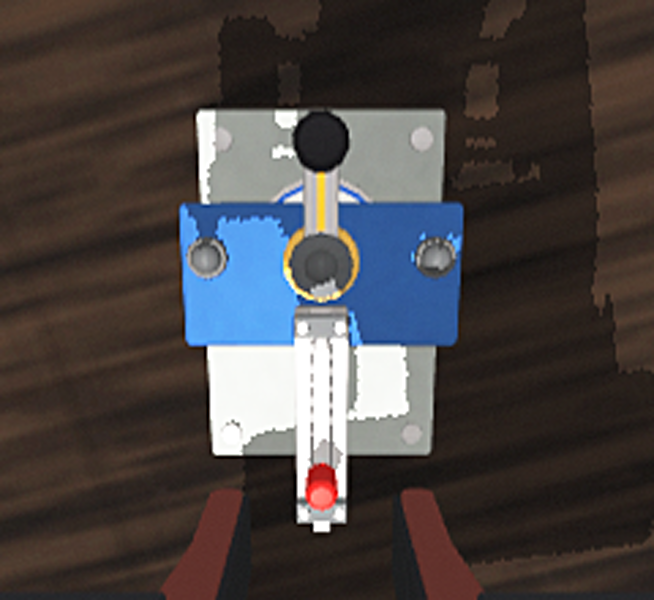

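```bash
python3 - <<'E'
from h import *
s=snap('wrist');o=sensors.get_obs();h=ray(s,257.8,220.3,.136);p=np.array(o['eef_pos'])
a=np.radians(-14.65);ex=np.array([np.cos(a),np.sin(a)]);ey=np.array([-ex[1],ex[0]])
c=np.array([.5652,-.0086]);print(p,'handle',h,'in clamp',(h[:2]-c)@ex,(h[:2]-c)@ey,'delta cm',(h-p)*100, 'home at',c-.039*ex,'shift',(c-.039*ex-h[:2])*100)
E
```

```text
[0.51589274 0.00465203 0.26186542] handle [0.47511884 0.01606741 0.136     ] in clamp -0.09339123774307527 0.0010826773784882698 delta cm [ -4.07738971   1.14153734 -12.58654188] home at [0.52746794 0.00126364] shift [ 5.2349091  -1.48037701]
```

Request:
servo_tool:
  deltas:
    - [[-2.5,0.7,-3],[0,0,0]]
    - [[-4.1,1.1,-6],[0,0,0]]
    - [[-4.1,1.1,-9],[0,0,0]]
    - [[-4.1,1.1,-10],[0,0,0]]
    - [[-4.1,1.1,-10],[0,0,0]]

```text
t: 8.95
eef_pos: [0.4745, 0.0154, 0.1601]
tcp_rot: [0.992, -0.129, -0.002, 0.0]
force: [0.1, 0.1, 0.8]
grip_width: 0.0341
grasp_force: 0.0
```

```bash
python3 - <<'E'
from h import *
o=sensors.get_obs();p=np.array(o['eef_pos']);print(p,(np.array([.4751,.0159,.1175])-p)*100,o['force'])
E
```

```text
[0.47451099 0.01538474 0.1600616 ] [ 0.05890106  0.05152609 -4.25616025] [0.11944713 0.09903194 0.76540128]
```

Request:
servo_tool:
  deltas:
    - [[0,0,-1.5],[0,0,0]]
    - [[0,0,-3],[0,0,0]]
    - [[0,0,-4.2],[0,0,0]]
    - [[0,0,-4.2],[0,0,0]]

```text
t: 9.35
eef_pos: [0.4759, 0.0153, 0.1198]
tcp_rot: [0.992, -0.129, -0.0, -0.0]
force: [0.5, -0.1, 0.4]
grip_width: 0.034
grasp_force: 0.0
```

Request:
servo_tool:
  deltas:
    - [[0,0,0],[0,0,0]]
    - [[0,0,0],[0,0,0]]
    - [[0,0,0],[0,0,0]]
    - [[0,0,0],[0,0,0]]
    - [[0,0,0],[0,0,0]]
  fingers: 0.9
  squeeze: 20

```text
t: 9.85
eef_pos: [0.476, 0.0154, 0.1209]
tcp_rot: [0.992, -0.129, 0.001, -0.0]
force: [-0.9, 0.6, 6.5]
grip_width: 0.0128
grasp_force: 20.0
```

Request:
servo_tool:
  deltas:
    - [[0.5,-0.13,0],[0,0,0]]
    - [[1,-0.26,0],[0,0,0]]
    - [[1.5,-0.39,0],[0,0,0]]
    - [[2,-0.52,0],[0,0,0]]
    - [[2.5,-0.65,0],[0,0,0]]

```text
t: 10.35
eef_pos: [0.5001, 0.0091, 0.1209]
tcp_rot: [0.992, -0.129, 0.0, -0.0]
force: [-2.0, 1.2, 9.4]
grip_width: 0.0133
grasp_force: 20.0
```

Request:
servo_tool:
  deltas:
    - [[0.6,-0.16,0],[0,0,0]]
    - [[1.2,-0.31,0],[0,0,0]]
    - [[1.8,-0.47,0],[0,0,0]]
    - [[2.4,-0.63,0],[0,0,0]]
    - [[2.8,-0.73,0],[0,0,0]]

```text
t: 10.85
eef_pos: [0.5285, 0.0017, 0.1209]
tcp_rot: [0.992, -0.129, 0.0, -0.0]
force: [-2.2, 0.0, 8.5]
grip_width: 0.0131
grasp_force: 20.0
```

Request:
servo_tool:
  deltas:
    - [[0,0,0],[0,0,0]]
    - [[0,0,0],[0,0,0]]

```text
t: 11.05
eef_pos: [0.5292, 0.0016, 0.1209]
tcp_rot: [0.992, -0.129, 0.001, -0.0]
force: [-0.0, -0.7, 5.0]
grip_width: 0.0131
grasp_force: 20.0
```

Request:
servo_tool:
  deltas:
    - [[0.1,-0.03,0],[0,0,0]]
    - [[0.2,-0.05,0],[0,0,0]]
    - [[0.3,-0.08,0],[0,0,0]]
    - [[0.3,-0.08,0],[0,0,0]]

```text
t: 11.45
eef_pos: [0.531, 0.0011, 0.1209]
tcp_rot: [0.992, -0.129, 0.0, -0.0]
force: [-2.2, 0.5, 8.6]
grip_width: 0.0132
grasp_force: 20.0
```

Request:
servo_tool:
  deltas:
    - [[0.1,-0.03,0],[0,0,0]]
    - [[0.2,-0.05,0],[0,0,0]]
    - [[0.3,-0.08,0],[0,0,0]]
    - [[0.4,-0.1,0],[0,0,0]]
    - [[0.4,-0.1,0],[0,0,0]]

```text
t: 11.95
eef_pos: [0.5317, 0.0009, 0.1208]
tcp_rot: [0.992, -0.129, -0.003, -0.0]
force: [-9.9, 2.4, 17.0]
grip_width: 0.013
grasp_force: 20.0
```

```bash
python3 - <<'E'
from h import *
s=snap('wrist','w6.png');o=sensors.get_obs();print(o['t'],o['eef_pos'],o['force'],o['grip_width'])
t=snap('scene')
cv2.imwrite('pics/w6c.png',np.hstack([cv2.resize(s['image'][100:320,150:370],(400,400),interpolation=2),cv2.resize(t['image'][140:220,180:260],(400,400),interpolation=2)])[:,:,::-1])
E
```

```text
12.0 [0.53170622 0.00085435 0.12079515] [-10.03074231   2.688069    16.33119116] 0.013109529068531628
```

View pics/w6c.png

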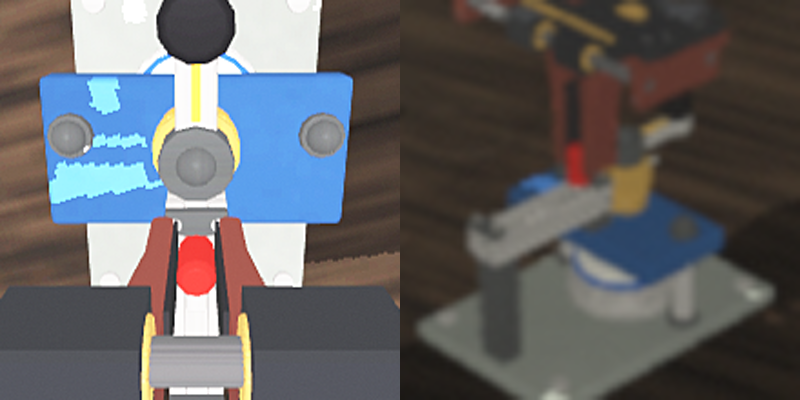

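Request:
servo_tool:
  deltas:
    - [[0,0,0],[0,0,0]]
    - [[0,0,0],[0,0,0]]
    - [[0,0,0],[0,0,0]]
    - [[0,0,2],[0,0,0]]
    - [[0,0,5],[0,0,0]]
  fingers: 3.4

```text
t: 12.55
eef_pos: [0.5336, 0.0, 0.1688]
tcp_rot: [0.992, -0.129, -0.002, -0.0]
force: [0.5, -0.9, 0.1]
grip_width: 0.034
grasp_force: 0.0
```

Request:
servo_tool:
  deltas:
    - [[0,0,4],[0,0,0]]
    - [[0,0,8],[0,0,0]]
    - [[0,0,10],[0,0,0]]
    - [[0,0,10],[0,0,0]]

```text
t: 12.95
eef_pos: [0.5375, -0.0004, 0.2733]
tcp_rot: [0.992, -0.129, 0.003, -0.0]
force: [0.3, -0.4, -1.1]
grip_width: 0.0339
grasp_force: 0.0
```

```bash
python3 - <<'E'
from h import *
s=snap('wrist','w7.png');o=sensors.get_obs();print(o['t'],o['eef_pos'])
B=[b for b in blobs(s,(0,130,60),(10,255,255),40) if 230<b[0][0]<285];print(B)
c=np.array([.5652,-.0086]);a=np.radians(-14.65);ex=np.array([np.cos(a),np.sin(a)]);ey=np.array([-ex[1],ex[0]])
for b in B:
    x,y,w,h,_=b[1];H=ray(s,b[0][0],y+h-5,.136);print('handle in clamp',(H[:2]-c)@ex,(H[:2]-c)@ey)
E
```

```text
13.0 [ 5.36135027e-01 -2.41851354e-04  2.71071585e-01]
[([258.2, 190.2], [253, 183, 11, 16, 125])]
handle in clamp -0.041342054559321086 0.0011386046781073455
```

View pics/w7.png

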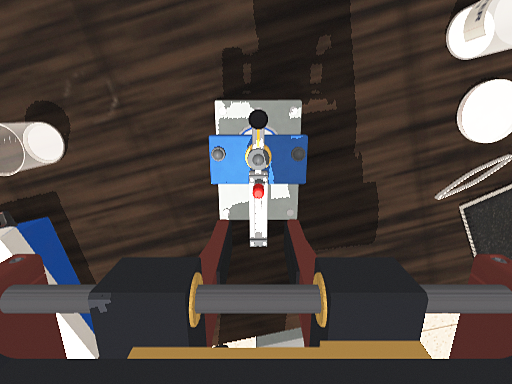

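The picture shows the crank (258,118) and screw head (258,158) in line with the guide. The bolt handle (258,190) is against the front strap, and the gripper is clear.

```bash
python3 -c "from cell import close_job;print(close_job())"
```

```text
the job is handed in; nothing more can be done
None
```

The screw is wound down with the crank over the yellow mark, the bolt is pushed against its stop (handle on the front strap), and the gripper was clear when I handed the job in at about 13 s; no verdict came back.

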